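Fit the tall juicing cone to the citrus press

ROBOT

A 7-joint arm with a two-finger parallel gripper is mounted at the origin on a cart in front of the work surface, level with it; the furniture and walls round the work are solid. World frame = base frame: x ahead of the robot, y to its left, z up, the work surface at z = 0. Lengths are in m, angles in rad, forces in N, time in s.
With the tool pointing down it reaches from about 0.4 to 0.85 m from the base axis. Payload 4.5 kg.
Tool frame: the origin (TCP) lies between the finger pads; the fingertips stand 22 mm ahead of it and the grasp point (between the pads) lies 3 mm ahead of it (arm.tip_reach is the distance from the TCP to the fingertips, in m); z points along the fingers, x is the direction in which the jaws open and shut, and the axes are right-handed (so a half turn about z gives the same grasp; the last joint's range is limited). The gripper opens to 85 mm and grips with 20 to 120 N. Pads are 22 mm wide; open, the fingers measure 114 mm over their backs; the gripper's body (76 mm by 85 mm) begins 54 mm behind the grasp point. The pads swing forward as they close: fully open they stand 13 mm farther back than shut.
Start: joints at [1.227, 0.689, -0.195, 1.565, 0.157, 0.902, -0.215], TCP at [0.231, -0.581, 0.253] pointing down, gripper open.
Joint ranges: [-3.01, 3.01], [-0.46, 2.08], [-1.47, 1.51], [0.13, 2.56], [-1, 4.14], [0.04, 2.09], [-2.66, 2.66]. Speed limits (rad/s): [2.57, 2.57, 3.14, 3.14, 3.14, 3.14, 3.14].

INTERFACE

Orientations are given as a unit quaternion [x, y, z, w].
In Python, from rig import arm gives the robot as it stands.
- The arm moves only by the shell command python3 -m inch 'ROWS'. ROWS is a JSON object of lists of equal length, an entry for each row: "grip": the finger opening in m, from 0 to 0.0854; "linear": the shift along the tool's x, y, z in m, a list of three; "roll": the turn about the tool's z in rad. A call has 1 to 8 rows; each row shifts and turns the pose as measured when the row begins, along the tool's axes as they then stand; what a row does not reach is not made up. A row lasts 1/10 s, in which the tool goes at most 50 mm and 8.59 degrees, less where a joint would pass 70% of its speed; a pose out of reach is approached as far as the arm can. A call with a gripper value outside its range is refused whole. The fingers move at their own pace and stop on an object; the grip force is fixed at half the most. Time passes only in rows, so rows that do not move let the fingers close. It gives the time, the measured TCP pose, the force and the opening at its end, in the units of the state.
- arm.observe(): the state, without advancing time (a new reading comes with each control period).
- arm.camera(name): name is "scene" or "top" or "wrist"; returns the picture (384x512x3 uint8, red, green, blue); there is no depth.
- arm.camera_info(name): a dict with "fx", "fy", "cx", "cy" (pixels), "dist" ([k1, k2, p1, p2, k3] as OpenCV has them; the pictures are not rectified), "rvec" (rotation vector, rad) and "tvec" (3), from world to camera coordinates, as OpenCV has them. Camera axes: x right, y down, z forward; pixel columns grow to the right and rows downward; lengths in m; the calibration is good to about 2 mm. A picture is of the moment at which its call begins: read the wrist's pose just before it. camera_info takes no time and is no camera call; for the wrist camera it gives the pose at the moment of the call.
- arm.sign_off(): hands the job in, once; it reports no verdict.
Trained networks look in the newest picture that a camera, given by its name, has taken for a name from the list of things; names that differ only in an ending like _2 or _b are one class to them, and where a whole thing is asked for, a point or a joint stands for the part that bears it (a point fixed in the world has none). Each returns a list of dicts, best first, with "score" (0 to 1); they miss things now and then, are a little off and sometimes report something else, mostly with a low value. They report only what shows in the picture. A call takes as long as a camera call. They do not tell look-alikes from the thing itself.
- arm.spot_in(camera, query): "location" ([column, row] in pixels, amid what is visible of it).
- arm.mark_of(camera, query): "location" ([column, row] in pixels: a listed point, or the origin of a listed thing).
The state is a dict: "time_s": time; "q": joint angles; "joint_velocities": joint speeds; "effort": joint torques, N m; "tool_pos": TCP position; "ee_rot": TCP orientation; "force": force on the tool from outside, world axes, zero at the start; "wrist_torque": the same for the moment, N m; "gripper_width": opening from 0.0 (shut) to 1.0 (fully open).
Only numpy, scipy, OpenCV 4.12 (cv2) and the standard library are available. Lean on these libraries where they do the work, as an engineer would, in place of code of your own. Each camera call takes 0.05 s, during which the arm holds its last target.

TASK

Take the taller of the two juicing cones out of the wooden stand and fit it on the spindle of the citrus press: put its shank in the bore, turn it under light pressure until its slot drops over the two dogs, then press it fully home past the spring click, let go and move clear. Be gentle: never bear on the press with more than 60 N (about 6 kg), leave the short cone in its stand and do not disturb the other things.

Things in the scene. Friction and masses are not known exactly. Their poses are not given: they have to be found in the camera images.
- tall_cone_grip (a point): Middle of the flat-sided neck of the tall white juicing cone, the one to fit; z up its axis. Neck: 44 mm along x, 26 mm across its flats along y (grip here), 37 mm high, half of it below this point. The ribbed dome above ends 41 mm over this point (short cone: 23 mm). Top of the 64 mm drive disc 21.5 mm below, its flat underside 35 mm below. About 0.2 kg.
- tall_cone_face (a point): Centre of the underside of the tall cone's drive disc, 35 mm below tall_cone_grip, same axes. Right across it along x runs a drive slot 12 mm wide, 9.5 mm deep (a half turn gives the same fit). From here the steel shank points down: 26.4 mm diameter tapering, 27.5 mm long, tip 17 mm, a groove near its end. In the stand this underside rests on the stand's top.
- short_cone_grip (a point): Middle of the neck of the short cone: the same neck and shank, but an 8 mm dome and a 56 mm disc. It stays in the stand.
- spindle_face (a point): Centre of the flat top of the press's steel spindle (58 mm across), 92 mm above the hob; axes as the press's, z up. In it a tapered bore, 28 mm at the mouth, takes the shank with 0.8 mm play all round when home, 1.6 mm when the disc rides on the dogs. Home: the disc's underside lies flat on this top and tall_cone_face coincides with this point.
- dogs_top (a point): On the spindle's axis, 8 mm above spindle_face, level with the tops of two drive dogs on one diameter, each 9 mm wide, 17.5 to 27.5 mm from the axis. Axes as the press's, NOT the dogs': their angle is not reported; they lie along x turned by anything up to 0.7 rad either way about z. The spindle resists turning (0.5 N m). Off angle, the disc rests on the dogs; within about 3 degrees it sinks.
- click (a point): On the spindle's axis, 23 mm below spindle_face: two spring balls in the bore. Once slot and dogs agree the disc sinks a few mm freely, then at some 5 mm from home the balls catch the shank's end and the cone's weight no longer takes it down; roughly 10 N pushes it past the click at some 2 mm from home, and it then stays down.
- juicer: The citrus press: round white motor base, 142 mm across, spout at its front (-x), fixed; origin on the hob under its centre, z up. Its rounded top is 56 mm high at the spindle; only the spindle is higher.
- stand: Fixed light-wood block 200 x 80 x 45 mm (x, y, z) with two through holes 31 mm wide at 48 mm either side of its middle along x, one cone hanging in each; origin under its centre.
- lime: A lime, 55 mm, on the chopping board behind; a bystander.
- salt: Salt shaker, 44 mm wide, 90 mm high, stands between the stand and the press; a bystander. Origin under its centre.
- peeler: Peeler, 170 mm long, 18 mm high, lies near the front edge; a bystander.
- tomato: A tomato, 74 mm, behind the press; a bystander.
Mind the look-alikes: they are no part of the job. What is shaped like the part that bears tall_cone_grip but blue is not meant.

How it is judged:
By the outcome, as a careful person would: the job done as asked, in the order asked, and still so for the second after the job is handed in, with the robot touching nothing.
It also fails if it takes over 51 s, if anything falls off the work surface, if the arm or the gripper's body presses on something with over 40 N, if the wrist force passes 120 N, or if a joint passes its speed limit or range.

## Working session

There is one attempt and no reset: what is moved stays moved. The work goes in short steps, Python scripts to look and compute and a shell command to move; the robot and the scene stay as the last step left them, time stands still between calls to the robot, and variables do not carry over. Pictures are saved under pics/ and viewed, and the job is handed in when it is done.

```bash
mkdir -p pics; ls; cat > h.py <<'E'
import numpy as np,cv2
from rig import arm
from scipy.spatial.transform import Rotation as R
def snap(c,fn):
    im=arm.camera(c); cv2.imwrite('pics/'+fn+'.png',im[:,:,::-1]); return im
def ray(c,px,info=None):
    i=info or arm.camera_info(c)
    K=np.array([[i['fx'],0,i['cx']],[0,i['fy'],i['cy']],[0,0,1.]])
    u=cv2.undistortPoints(np.array([[px]],float),K,np.array(i['dist'],float))[0,0]
    Rm=cv2.Rodrigues(np.array(i['rvec'],float))[0]; t=np.array(i['tvec'],float).ravel()
    return -Rm.T@t, Rm.T@np.array([u[0],u[1],1.])
def atz(c,px,z,info=None):
    o,d=ray(c,px,info); return o+d*(z-o[2])/d[2]
def tri(rays):
    A=np.zeros((3,3));b=np.zeros(3)
    for o,d in rays:
        d=d/np.linalg.norm(d);P=np.eye(3)-np.outer(d,d);A+=P;b+=P@o
    x=np.linalg.solve(A,b)
    return x,[np.linalg.norm((np.eye(3)-np.outer(d,d)/(d@d))@(x-o)) for o,d in rays]
def proj(c,p,info=None):
    i=info or arm.camera_info(c)
    K=np.array([[i['fx'],0,i['cx']],[0,i['fy'],i['cy']],[0,0,1.]])
    return cv2.projectPoints(np.array([p],float).reshape(-1,1,3),np.array(i['rvec'],float),np.array(i['tvec'],float),K,np.array(i['dist'],float))[0][:,0]
E
python3 - <<'E'
from h import *
np.set_printoptions(precision=4,suppress=True)
for c in ['scene','top']:
    snap(c,c+'0')
    for q in ['tall_cone_grip','short_cone_grip','spindle_face','stand','juicer','salt']:
        print(c,q,[(round(d['score'],2),np.round(d['location'],1)) for d in arm.mark_of(c,q)])
print(arm.observe())
E
```

```text
pics
scene tall_cone_grip [(0.9, array([198.3, 197.4])), (0.74, array([178.3, 250.9])), (0.6, array([248.8, 200.4]))]
scene short_cone_grip [(0.87, array([254.3, 238.3])), (0.57, array([303.6, 165.8]))]
scene spindle_face [(0.86, array([304. , 162.6]))]
scene stand [(0.96, array([240.4, 252.2]))]
scene juicer [(0.78, array([303.9, 188.8])), (0.4, array([306. , 161.5]))]
scene salt [(0.59, array([284.4, 220.3]))]
top tall_cone_grip [(0.9, array([237.6, 184.5])), (0.89, array([136.6, 184.1])), (0.71, array([190.2, 191.2])), (0.65, array([197.6, 143.8]))]
top short_cone_grip [(0.77, array([192.2, 225.4]))]
top spindle_face [(0.77, array([323.7, 190. ]))]
top stand [(0.93, array([194.7, 208.4])), (0.64, array([313.3, 264.4]))]
top juicer [(0.89, array([319.8, 198.6]))]
top salt [(0.51, array([255.5, 214.3]))]
{'time_s': 0.7, 'q': array([ 1.2268,  0.6891, -0.1946,  1.5654,  0.1573,  0.9025, -0.2151]), 'joint_velocities': array([-0.0014, -0.0003, -0.0005, -0.0002, -0.0002, -0.0008, -0.001 ]), 'effort': array([  0.0002, -53.9415,  -1.2663, -15.8853,   0.0101,   0.0012,
         0.    ]), 'tool_pos': array([ 0.2306, -0.5809,  0.2533]), 'ee_rot': array([ 0.8273, -0.5617,  0.    ,  0.    ]), 'force': array([ 0.4008,  0.4123, -0.0433]), 'wrist_torque': array([-0.0136,  0.0191,  0.0396]), 'gripper_width': 0.9979111225623423}
```

View pics/scene0.png

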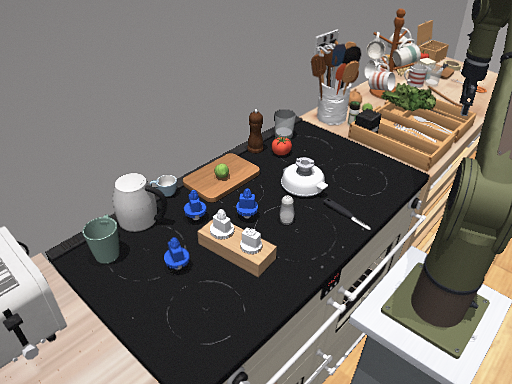

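View pics/top0.png

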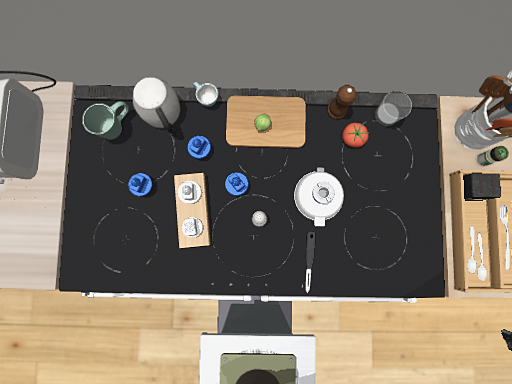

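The scene view shows two white cones in the stand, at about (221,222) and (250,240), plus three blue look-alikes. The press is at (303,178). In the top view the stand's cones are at (190,191) and (192,227). The network's scene hits for the tall cone are all on blue ones. I'll zoom in.

```bash
python3 - <<'E'
from h import *
a=cv2.imread('pics/scene0.png')[170:290,170:340]; b=cv2.imread('pics/top0.png')[155:255,160:360]
a=cv2.resize(a,None,fx=4,fy=4,interpolation=cv2.INTER_CUBIC);b=cv2.resize(b,None,fx=4,fy=4,interpolation=cv2.INTER_CUBIC)
cv2.imwrite('pics/s0z.png',a);cv2.imwrite('pics/t0z.png',b)
np.set_printoptions(precision=4,suppress=True)
print('grip tall',atz('top',[190.2,191.2],.08)); print('short',atz('top',[192.2,225.4],.08),atz('scene',[254.3,238.3],.08))
print('spindle',atz('top',[323.7,190],.092),atz('scene',[304,162.6],.092),tri([ray('top',[323.7,190]),ray('scene',[304,162.6])]))
print('stand',atz('top',[194.7,208.4],0),atz('scene',[240.4,252.2],0))
print('jui',atz('top',[319.8,198.6],0),atz('scene',[303.9,188.8],0))
print('salt',atz('top',[255.5,214.3],0),atz('scene',[284.4,220.3],0))
E
```

```text
grip tall [0.5369 0.1913 0.08  ]
short [0.4463 0.1821 0.08  ] [0.4307 0.184  0.08  ]
spindle [ 0.5466 -0.1631  0.092 ] [ 0.5378 -0.1593  0.092 ] (array([ 0.5453, -0.1657,  0.0857]), [np.float64(0.0025900474713143992), np.float64(0.002590047471314406)])
stand [0.4977 0.1892 0.    ] [0.4767 0.1871 0.    ]
jui [ 0.5337 -0.1688  0.    ] [ 0.5242 -0.1538  0.    ]
salt [0.4846 0.0154 0.    ] [ 0.4731  0.0066 -0.    ]
```

View pics/s0z.png

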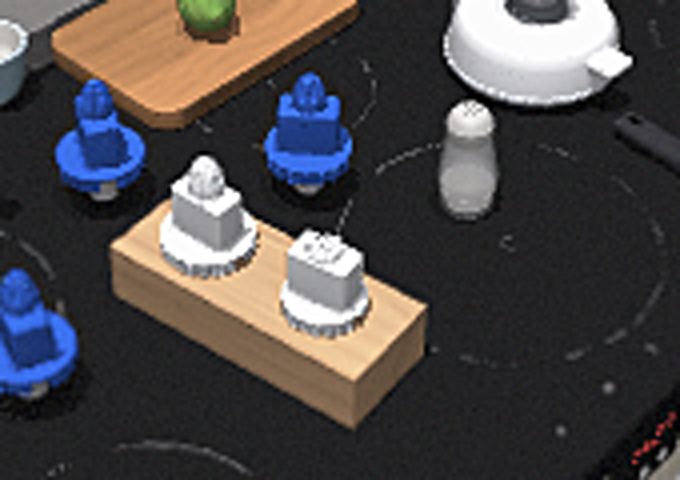

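View pics/t0z.png

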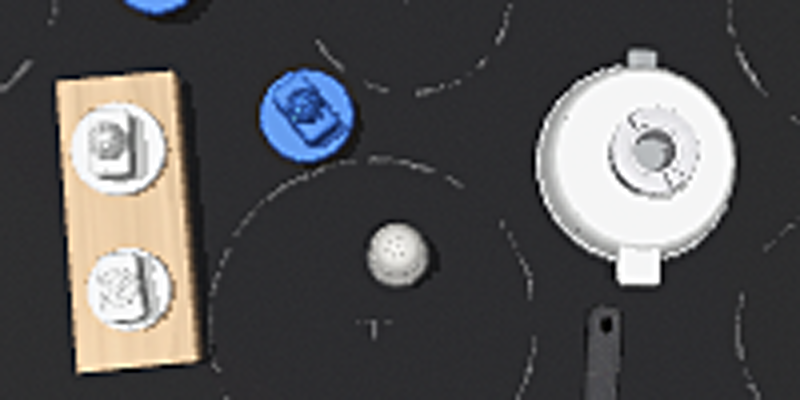

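The far white cone is the tall one: its dome is high, while the near one has a flat dome. The dogs appear to run up-left to down-right in the top view, about +0.5 rad. Next I'll look with the wrist camera on the way.

```bash
cat >> h.py <<'E'
np.set_printoptions(precision=4,suppress=True)
def state():
    s=arm.observe(); Rm=R.from_quat(s['ee_rot']).as_matrix()
    return s,Rm
def plan(p=None,yaw=None):
    s,Rm=state(); y0=np.arctan2(Rm[1,0],Rm[0,0])
    print('t',round(s['time_s'],2),'pos',s['tool_pos'],'yawx',round(y0,4),'tilt',Rm[:,2],'F',s['force'],'w',round(s['gripper_width']*.0854,4))
    if p is not None: print('tool shift',Rm.T@(np.array(p)-s['tool_pos']))
    if yaw is not None:
        d=-(yaw-y0); d=(d+np.pi/2)%np.pi-np.pi/2; print('roll',round(d,4), 'q7',s['q'][6])
E
python3 - <<'E'
from h import *
i=arm.camera_info('wrist'); o,d=ray('wrist',[256,192],i)
s,Rm=state(); print('cam in tool',Rm.T@(o-s['tool_pos']),'axis',Rm.T@d, i['fx'])
plan([.5,-.163,.26],np.deg2rad(-85))
E
```

```text
cam in tool [-0.0003 -0.0823 -0.1207] axis [0.0047 0.3085 0.9513] 308.3339758887427
t 0.7 pos [ 0.2306 -0.5809  0.2533] yawx -1.193 tilt [ 0. -0. -1.] F [ 0.4008  0.4123 -0.0433] w 0.0852
tool shift [-0.289  -0.4046 -0.0067]
roll 0.2905 q7 -0.2151090735723352
```

```bash
python3 -m inch '{"grip":[0.085,0.085,0.085,0.085,0.085,0.085,0.085,0.085],"linear":[[-0.023,-0.037,0],[-0.023,-0.037,0],[-0.023,-0.037,0],[-0.023,-0.037,0],[-0.023,-0.037,0],[-0.023,-0.037,0],[-0.023,-0.037,0],[-0.023,-0.037,0]],"roll":[0,0,0,0,0,0.1,0.1,0.1]}'; python3 -c "
from h import *
plan([.545,-.163,.26],np.deg2rad(-85))"
```

```text
time_s: 1.5
tool_pos: [0.45, -0.3099, 0.252]
ee_rot: [0.724, -0.689, 0.002, 0.003]
force: [1.2, -0.4, -0.1]
gripper_width: 0.996
t 1.5 pos [ 0.45   -0.3099  0.252 ] yawx -1.5214 tilt [-0.0014 -0.007  -1.    ] F [ 1.1905 -0.4307 -0.1481] w 0.0851
tool shift [-0.142  -0.1021 -0.0092]
roll -0.0379 q7 -1.060857490755672
```

```bash
python3 -m inch '{"grip":[0.085,0.085,0.085,0.085,0.085,0.085,0.085],"linear":[[-0.03,-0.02,-0.001],[-0.03,-0.02,-0.001],[-0.03,-0.02,-0.002],[-0.03,-0.02,-0.002],[-0.02,-0.02,-0.002],[0,0,0],[0,0,0]],"roll":[0,0,0,0,0,0,0]}'; python3 -c "
from h import *
plan([.545,-.163,.26],np.deg2rad(-85))
i=arm.camera_info('wrist')
snap('wrist','w1')
for q in ['spindle_face','dogs_top','juicer']:
  for d in arm.mark_of('wrist',q)[:2]: print(q,d['score'],d['location'],atz('wrist',d['location'],{'spindle_face':.092,'dogs_top':.1,'juicer':0}[q],i))
"
```

```text
time_s: 2.2
tool_pos: [0.5533, -0.1496, 0.2601]
ee_rot: [0.729, -0.685, 0.003, -0.001]
force: [-0.1, -0.7, 0.9]
gripper_width: 0.996
t 2.2 pos [ 0.5533 -0.1496  0.2601] yawx -1.5088 tilt [ 0.0058 -0.004  -1.    ] F [-0.0586 -0.6642  0.8797] w 0.0851
tool shift [0.0128 0.0091 0.0001]
roll -0.0252 q7 -1.3596485663113584
spindle_face 0.67 [269.3, 196.8] [ 0.5388 -0.1655  0.092 ]
dogs_top 0.77 [266.4, 195.0] [ 0.5431 -0.1619  0.1   ]
juicer 0.65 [264.4, 169.8] [ 0.544  -0.1634  0.    ]
```

View pics/w1.png

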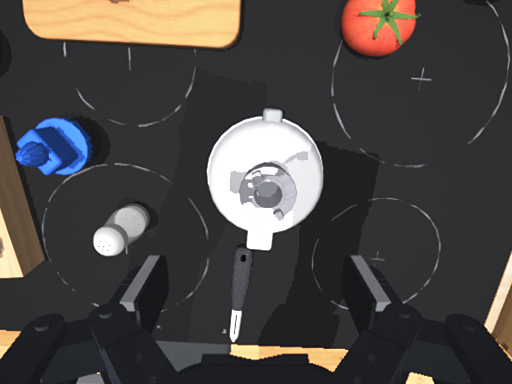

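The wrist view shows the press centred, with the spindle at about (268,192) and the spout down at (260,240). I'll zoom in on the spindle and dogs.

```bash
python3 -c "
from h import *
a=cv2.imread('pics/w1.png')[152:232,218:318]
cv2.imwrite('pics/w1z.png',cv2.resize(a,None,fx=7,fy=7,interpolation=cv2.INTER_CUBIC))
t=np.linspace(0,2*np.pi,24)
c=[.543,-.163]
b=cv2.resize(a,None,fx=7,fy=7,interpolation=cv2.INTER_CUBIC)
for r,z,col in [(.029,.092,(0,0,255)),(.014,.092,(0,255,0))]:
  for p in proj('wrist',np.c_[c[0]+r*np.cos(t),c[1]+r*np.sin(t),z+0*t]): cv2.circle(b,(int((p[0]-218+.5)*7),int((p[1]-152+.5)*7)),2,col,-1)
cv2.imwrite('pics/w1zz.png',b)
"
```

```text
(no output)
```

View pics/w1z.png

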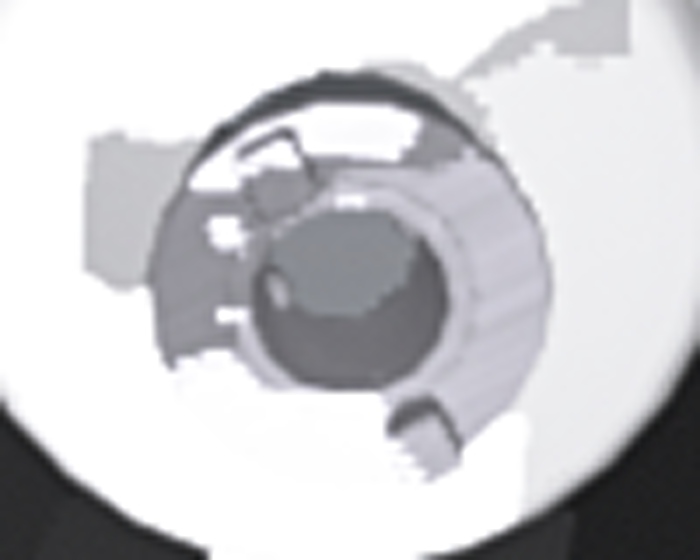

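View pics/w1zz.png

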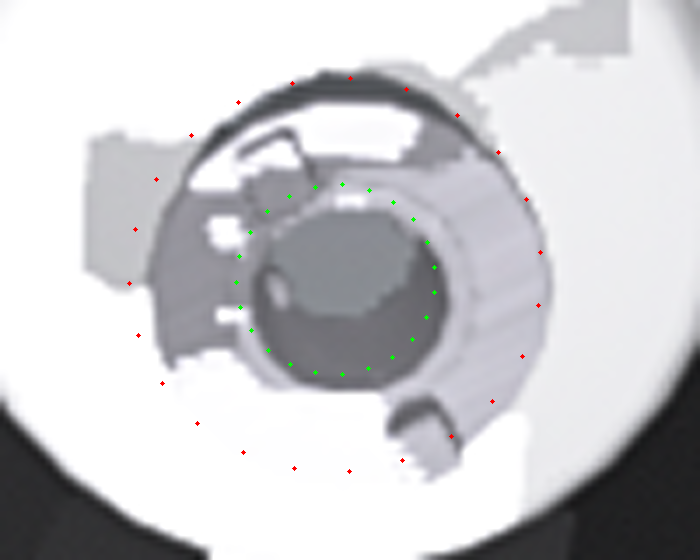

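```bash
cat > ov.py <<'E'
from h import *
import sys
cx,cy,th=map(float,sys.argv[1:4])
a=cv2.imread('pics/w1.png')[152:232,218:318]
b=cv2.resize(a,None,fx=7,fy=7,interpolation=cv2.INTER_CUBIC)
def P(pts): 
    p=proj('wrist',pts); return np.int32((p-[218,152]+.5)*7)
t=np.linspace(0,2*np.pi,60)
for r,z,col in [(.029,.092,(0,0,255)),(.014,.092,(0,160,0))]:
  cv2.polylines(b,[P(np.c_[cx+r*np.cos(t),cy+r*np.sin(t),z+0*t])],True,col,1)
c,s=np.cos(th),np.sin(th)
for sg in (1,-1):
  for z,col in((.1,(255,0,0)),(.092,(255,0,255))):
    q=[(sg*u,v) for u,v in((.0175,-.0045),(.0275,-.0045),(.0275,.0045),(.0175,.0045))]
    cv2.polylines(b,[P(np.array([[cx+c*u-s*v,cy+s*u+c*v,z] for u,v in q]))],True,col,1)
cv2.imwrite(sys.argv[4],b)
E
python3 ov.py .541 -.165 .5 pics/o1.png
```

```text
(no output)
```

View pics/o1.png

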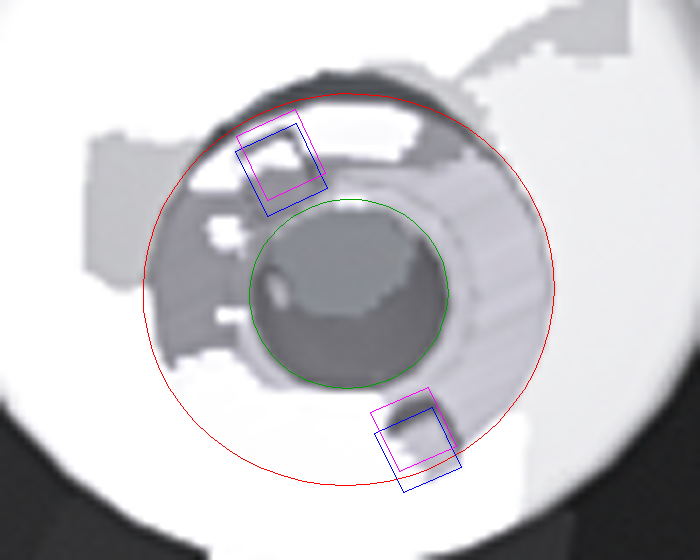

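The overlay fits: spindle centre about (0.541, −0.165), dogs at about +0.50 rad. Now on to the cones.

```bash
python3 -c "
from h import *
plan([.537,.191,.26],np.deg2rad(-85))"
```

```text
t 2.4 pos [ 0.5525 -0.1513  0.2601] yawx -1.5121 tilt [ 0.0055 -0.0044 -1.    ] F [0.5166 0.1467 0.069 ] w 0.0845
tool shift [-0.3426 -0.0046 -0.0014]
roll -0.0285 q7 -1.3597644484052238
```

```bash
python3 -m inch '{"grip":[0.085,0.085,0.085,0.085,0.085,0.085,0.085,0.085],"linear":[[-0.043,0,0],[-0.043,0,0],[-0.043,-0.001,0],[-0.043,-0.001,0],[-0.043,-0.001,0],[-0.043,0,0],[-0.043,0,0],[-0.04,0,0]],"roll":[0,0,0,0,0,0,0,0]}'; python3 -m inch '{"grip":[0.085,0.085],"linear":[[0,0,0],[0,0,0]],"roll":[0,0]}'; python3 -c "
from h import *
plan([.537,.191,.26],np.deg2rad(-85))
i=arm.camera_info('wrist')
snap('wrist','w2')
for q,z in [('tall_cone_grip',.08),('short_cone_grip',.08),('stand',0)]:
  for d in arm.mark_of('wrist',q)[:3]: print(q,d['score'],d['location'],atz('wrist',d['location'],z,i))
a=cv2.imread('pics/w2.png')[100:300,150:350]
cv2.imwrite('pics/w2z.png',cv2.resize(a,None,fx=3,fy=3,interpolation=cv2.INTER_CUBIC))
"
```

```text
time_s: 3.2
tool_pos: [0.5401, 0.1787, 0.2567]
ee_rot: [0.715, -0.7, 0.008, 0.004]
force: [-0.2, -0.6, 0.4]
gripper_width: 0.998
time_s: 3.4
tool_pos: [0.5392, 0.1849, 0.2564]
ee_rot: [0.717, -0.697, 0.006, 0.002]
force: [-0.3, -1.3, 0.4]
gripper_width: 0.998
t 3.4 pos [0.5392 0.1849 0.2564] yawx -1.5412 tilt [ 0.0062 -0.0122 -0.9999] F [-0.3105 -1.3246  0.3706] w 0.0853
tool shift [-0.0061  0.002  -0.0037]
roll -0.0577 q7 -1.9587082695282745
tall_cone_grip 0.88 [243.4, 180.8] [0.5377 0.1943 0.08  ]
tall_cone_grip 0.79 [107.7, 154.4] [0.5611 0.3274 0.08  ]
tall_cone_grip 0.75 [363.2, 153.3] [0.5688 0.0773 0.08  ]
short_cone_grip 0.69 [250.2, 266.2] [0.4403 0.1851 0.08  ]
stand 0.6 [246.5, 199.6] [0.4902 0.1912 0.    ]
stand 0.54 [246.5, 266.0] [0.3921 0.1892 0.    ]
```

View pics/w2.png

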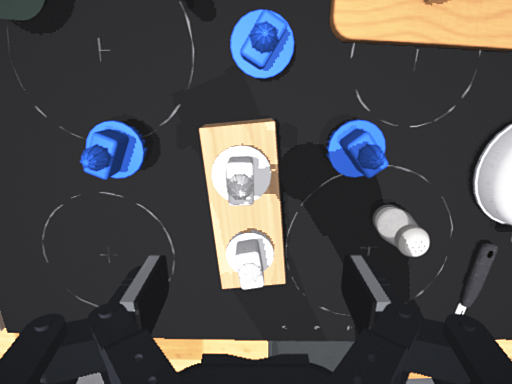

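View pics/w2z.png

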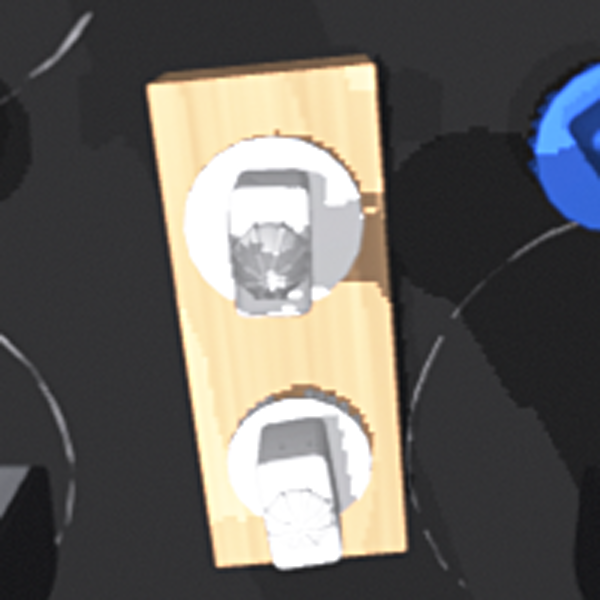

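```bash
cat > ov2.py <<'E'
from h import *
import sys
cx,cy,th=map(float,sys.argv[1:4])
a=cv2.imread('pics/w2.png')[120:220,190:300]
b=cv2.resize(a,None,fx=6,fy=6,interpolation=cv2.INTER_CUBIC)
def P(pts): 
    p=proj('wrist',pts); return np.int32((p-[190,120]+.5)*6)
t=np.linspace(0,2*np.pi,60)
for r,z,col in [(.032,.0585,(0,0,255)),(.002,.121,(0,160,0))]:
  cv2.polylines(b,[P(np.c_[cx+r*np.cos(t),cy+r*np.sin(t),z+0*t])],True,col,1)
c,s=np.cos(th),np.sin(th)
for z,col in((.0985,(255,0,0)),(.0615,(255,0,255))):
    q=[(u,v) for u,v in((.022,-.013),(.022,.013),(-.022,.013),(-.022,-.013))]
    cv2.polylines(b,[P(np.array([[cx+c*u-s*v,cy+s*u+c*v,z] for u,v in q]))],True,col,1)
cv2.imwrite(sys.argv[4],b)
E
python3 ov2.py .538 .194 .05 pics/p1.png
```

```text
(no output)
```

View pics/p1.png

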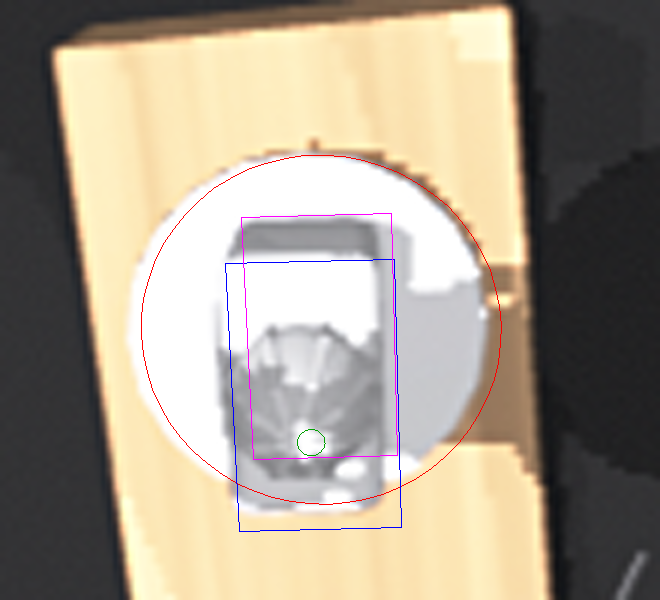

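```bash
python3 ov2.py .5395 .196 .06 pics/p2.png; python3 -c "
from h import *
print(arm.tip_reach)
plan([.5395,.196,.16],.06-np.pi/2)"
```

```text
0.022
t 3.6 pos [0.5395 0.1838 0.2566] yawx -1.5438 tilt [ 0.0063 -0.012  -0.9999] F [0.3506 0.4142 0.5634] w 0.0846
tool shift [-0.0134  0.0002  0.0964]
roll -0.033 q7 -1.9588803907874304
```

View pics/p2.png

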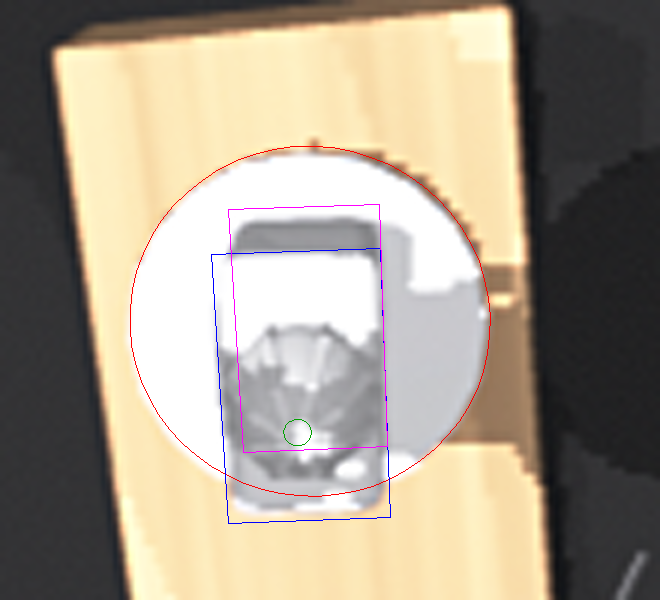

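The overlay fits: the tall cone is at about (0.5395, 0.1955), yaw 0.06. Descending now.

```bash
python3 -m inch '{"grip":[0.085,0.085,0.085,0.085],"linear":[[-0.006,0,0.03],[-0.006,0,0.03],[0,0,0.02],[0,0,0.012]],"roll":[-0.015,-0.015,0,0]}'; python3 -c "
from h import *
plan([.5395,.1953,.086],.06-np.pi/2)"
```

```text
time_s: 4.0
tool_pos: [0.5441, 0.1886, 0.1649]
ee_rot: [0.724, -0.69, 0.009, -0.001]
force: [-0.1, -0.6, -0.2]
gripper_width: 0.996
t 4.0 pos [0.5441 0.1886 0.1649] yawx -1.5238 tilt [ 0.0145 -0.0119 -0.9998] F [-0.1354 -0.5911 -0.1768] w 0.085
tool shift [-0.0079  0.0054  0.0787]
roll -0.013 q7 -1.958161270348153
```

```bash
python3 -m inch '{"grip":[0.085,0.085,0.085,0.085,0.085,0.085],"linear":[[-0.005,0.004,0.01],[-0.003,0.002,0.015],[0,0,0.015],[0,0,0.015],[0,0,0.01],[0,0,0]],"roll":[-0.01,0,0,0,0,0]}'; python3 -c "
from h import *
plan([.5395,.1953,.086],.06-np.pi/2)"
```

```text
time_s: 4.6
tool_pos: [0.5395, 0.1932, 0.0976]
ee_rot: [0.726, -0.688, 0.01, -0.001]
force: [-0.3, 1.0, 0.1]
gripper_width: 0.993
t 4.6 pos [0.5395 0.1932 0.0976] yawx -1.5177 tilt [ 0.0164 -0.0121 -0.9998] F [-0.338   0.9817  0.1441] w 0.0848
tool shift [-0.0023  0.0001  0.0116]
roll -0.0069 q7 -1.969856199155789
```

```bash
python3 -m inch '{"grip":[0.085,0.085,0.0,0.0,0.0,0.0,0.0,0.0],"linear":[[-0.002,0,0.007],[0,0,0.004],[0,0,0],[0,0,0],[0,0,0],[0,0,0],[0,0,0],[0,0,0]],"roll":[-0.006,0,0,0,0,0,0,0]}'; python3 -c "
from h import *
plan([.5395,.1953,.086],.06-np.pi/2);snap('scene','s3');a=cv2.imread('pics/s3.png')[150:290,150:320];cv2.imwrite('pics/s3z.png',cv2.resize(a,None,fx=4,fy=4))"
```

```text
time_s: 5.4
tool_pos: [0.5415, 0.1959, 0.0886]
ee_rot: [0.728, -0.686, 0.011, -0.004]
force: [0.3, -0.2, -2.5]
gripper_width: 0.293
t 5.4 pos [0.5415 0.1959 0.0886] yawx -1.5117 tilt [ 0.0215 -0.0098 -0.9997] F [ 0.3052 -0.2395 -2.4997] w 0.025
tool shift [0.0005 0.0021 0.0025]
roll -0.0009 q7 -1.9691306210773376
```

View pics/s3z.png

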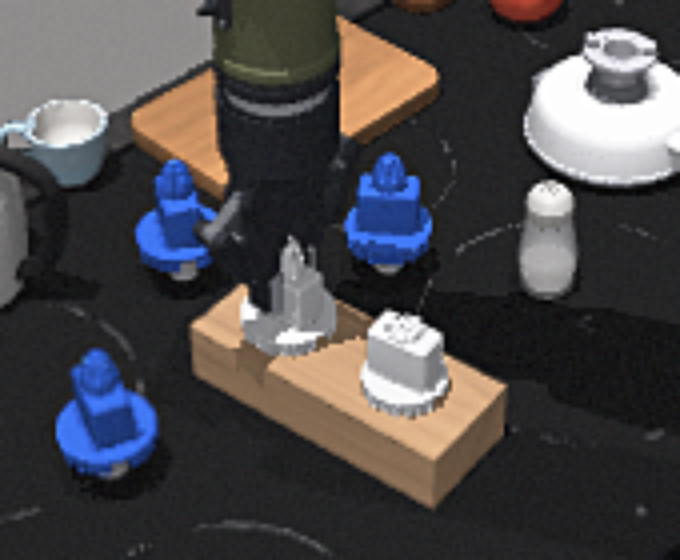

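```bash
python3 -m inch '{"grip":[0,0,0,0,0,0,0,0],"linear":[[0,0,-0.01],[0,0,-0.015],[0,0,-0.02],[0,0,-0.02],[0,0,-0.02],[0,0,-0.02],[0,0,-0.015],[0,0,-0.005]],"roll":[0,0,0,0,0,0,0,0]}'; python3 -c "
from h import *
plan([.541,-.165,.21],.45-np.pi/2)
snap('wrist','w4')"
```

```text
time_s: 6.25
tool_pos: [0.5357, 0.1957, 0.2193]
ee_rot: [0.728, -0.686, 0.01, -0.0]
force: [-0.2, 0.5, -3.2]
gripper_width: 0.293
t 6.25 pos [0.5357 0.1957 0.2193] yawx -1.5117 tilt [ 0.0144 -0.0132 -0.9998] F [-0.1789  0.5273 -3.162 ] w 0.025
tool shift [0.3602 0.0162 0.0141]
roll -0.3909 q7 -1.9614172078471113
```

View pics/w4.png

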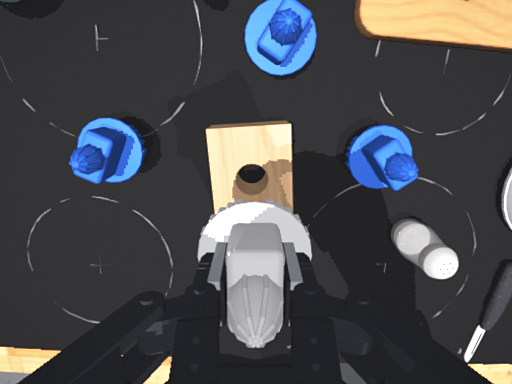

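The cone is held cleanly: disc at (255,240), neck between the fingers, empty stand hole at (252,178). I'll measure where it sits in the tool frame.

```bash
cat > ov3.py <<'E'
from h import *
import sys
dx,dy,ty=map(float,sys.argv[1:4]) # offset in tool, tilt of cone about tool x
s,Rm=state(); fn=sys.argv[4]
a=cv2.imread('pics/'+fn+'.png')[180:360,180:330]
b=cv2.resize(a,None,fx=4,fy=4,interpolation=cv2.INTER_CUBIC)
C=R.from_euler('x',ty).as_matrix()
def P(pts):
    w=(Rm@(C@np.array(pts).T+np.array([[dx],[dy],[.0086]]))).T+s['tool_pos']
    return np.int32((proj('wrist',w)-[180,180]+.5)*4)
t=np.linspace(0,2*np.pi,60)
for r,z,col in [(.032,.0215,(0,0,255)),(.002,-.041,(0,160,0))]:
  cv2.polylines(b,[P(np.c_[r*np.cos(t),r*np.sin(t),z+0*t])],True,col,1)
for z,col in((-.0185,(255,0,0)),(.0185,(255,0,255))):
    cv2.polylines(b,[P([(v,u,z) for u,v in((.022,-.013),(.022,.013),(-.022,.013),(-.022,-.013))])],True,col,1)
cv2.imwrite(sys.argv[5],b)
E
python3 ov3.py 0 0.002 0 w4 pics/q1.png
```

```text
(no output)
```

View pics/q1.png

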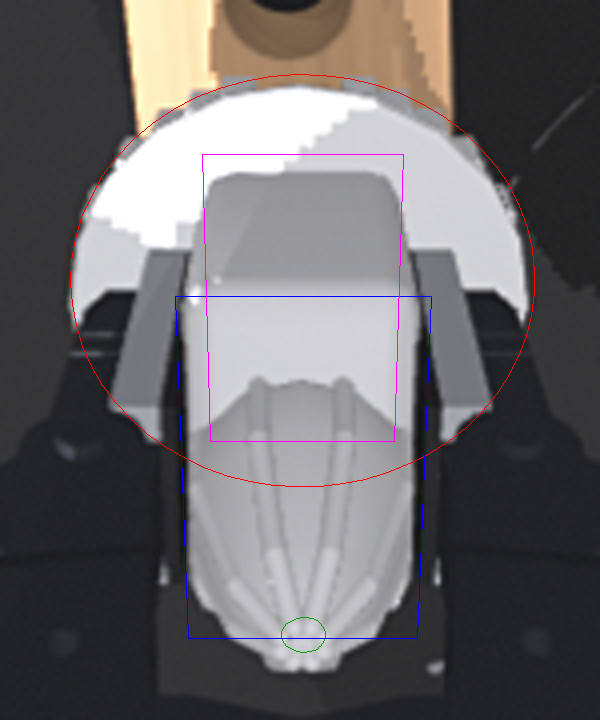

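```bash
python3 ov3.py -0.0002 0.004 0 w4 pics/q2.png
```

```text
(no output)
```

View pics/q2.png

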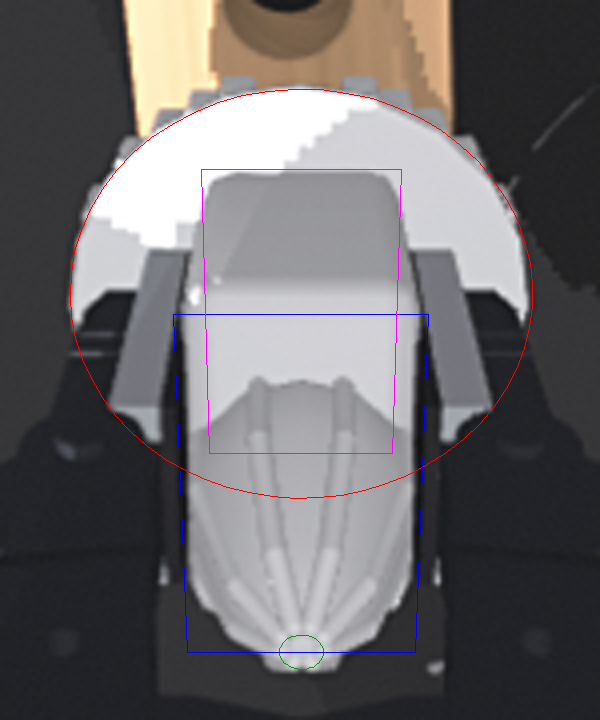

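```bash
python3 -m inch '{"grip":[0,0,0,0,0,0,0,0],"linear":[[0.025,0,0],[0.04,0.0,0],[0.043,0,0],[0.043,0,0],[0.043,0,0],[0.043,0,0],[0.043,0,0],[0.035,0,0]],"roll":[0,0,0,0,0,0,0,0]}';python3 -m inch '{"grip":[0,0,0,0,0],"linear":[[0.02,0,0],[0.0,0.0,0],[0,0,0],[0,0,0],[0,0,0]],"roll":[0,-0.1,-0.1,-0.07,0]}'; python3 -c "
from h import *
plan([.5435,-.163,.2],.35-np.pi/2)"
```

```text
time_s: 7.1
tool_pos: [0.5531, -0.1201, 0.217]
ee_rot: [0.734, -0.68, 0.004, 0.001]
force: [0.5, -0.0, -3.0]
gripper_width: 0.298
time_s: 7.6
tool_pos: [0.5496, -0.1522, 0.2124]
ee_rot: [0.817, -0.577, 0.001, 0.006]
force: [0.5, -0.5, -3.0]
gripper_width: 0.291
t 7.6 pos [ 0.5496 -0.1522  0.2124] yawx -1.2305 tilt [-0.0051 -0.0115 -0.9999] F [ 0.5199 -0.5138 -3.0276] w 0.0248
tool shift [0.008  0.0092 0.0126]
roll -0.0097 q7 -1.1917192431934993
```

```bash
python3 -m inch '{"grip":[0,0,0,0,0],"linear":[[0.004,0.004,0.005],[0.004,0.005,0.006],[0,0,0.002],[0,0,0],[0,0,0]],"roll":[0,0,0,0,0]}'; python3 -c "
from h import *
plan([.5435,-.163,.18],.35-np.pi/2)
for c in ['scene','top','wrist']: snap(c,c[0]+'5')
a=cv2.imread('pics/s5.png')[110:210,250:360];b=cv2.imread('pics/t5.png')[150:230,280:370]
cv2.imwrite('pics/s5z.png',cv2.resize(a,None,fx=6,fy=6,interpolation=cv2.INTER_CUBIC))
cv2.imwrite('pics/t5z.png',cv2.resize(b,None,fx=6,fy=6,interpolation=cv2.INTER_CUBIC))"
```

```text
time_s: 8.1
tool_pos: [0.5415, -0.1637, 0.1966]
ee_rot: [0.815, -0.579, -0.001, 0.007]
force: [0.4, -0.0, -3.0]
gripper_width: 0.295
t 8.1 pos [ 0.5415 -0.1637  0.1966] yawx -1.235 tilt [-0.0093 -0.0111 -0.9999] F [ 0.3867 -0.0143 -3.0131] w 0.0252
tool shift [-0.0001 -0.0023  0.0166]
roll -0.0142 q7 -1.180988286474129
```

View pics/s5z.png

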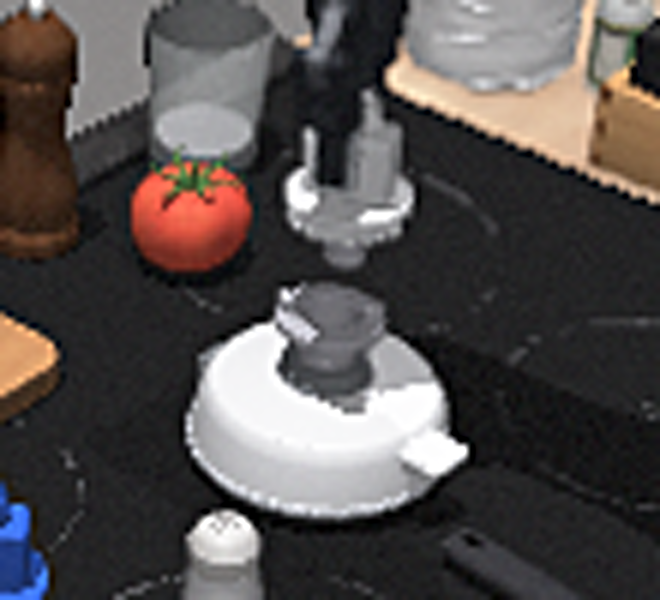

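View pics/w5.png

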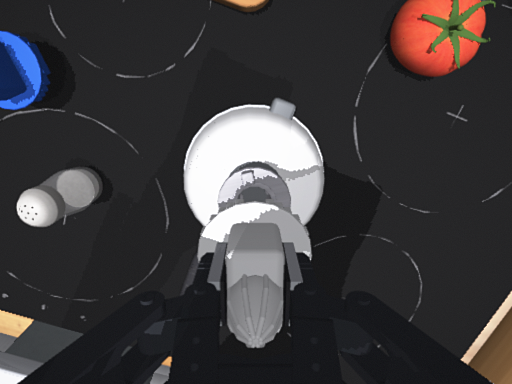

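The scene view shows the held disc at zoom x≈349 above the spindle top at x≈330. I'll compare that with the projection, where the camera bias cancels.

```bash
python3 -c "
from h import *
s,Rm=state()
def z(p): return (np.array(p)-[250,110]+.5)*6
for c in ([.541,-.165],[.5435,-.1665]):
  print('spindle top',z(proj('scene',[c[0],c[1],.092])[0]),'disc under',z(proj('scene',[c[0],c[1],s['tool_pos'][2]-.0436])[0]))
t=np.linspace(0,6.28,40)
b=cv2.imread('pics/s5z.png')
def circ(c,r,zz,col):
  cv2.polylines(b,[np.int32([z(p) for p in proj('scene',np.c_[c[0]+r*np.cos(t),c[1]+r*np.sin(t),zz+0*t])])],True,col,1)
c=[.541,-.165]
circ(c,.029,.092,(0,0,255)); 
D=s['tool_pos']+Rm@[0,.004,.0086+.0215]; print('disc pred',D)
circ(D[:2],.032,D[2],(0,200,0)); D=s['tool_pos']+Rm@[0,.004,.0086+.035+.0275]; circ(D[:2],.0085,D[2],(255,0,0)); print(D)
cv2.imwrite('pics/s5o.png',b)
"
```

```text
spindle top [328.8218 311.7686] disc under [339.0729 210.5904]
spindle top [326.7401 308.748 ] disc under [336.9125 207.6622]
disc pred [ 0.5379 -0.1651  0.1669]
[ 0.5375 -0.1655  0.1259]
```

View pics/s5o.png

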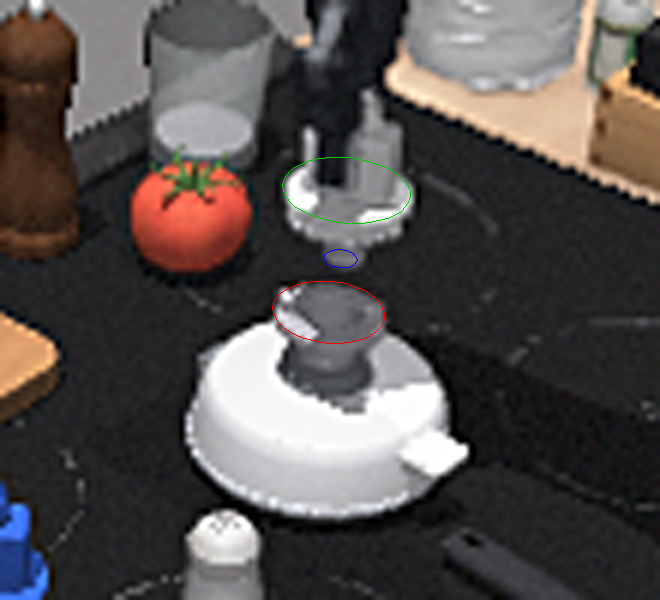

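View pics/t5z.png

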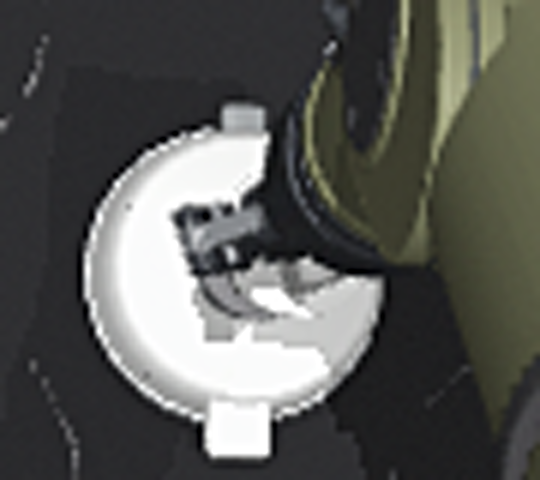

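The scene overlay agrees within about 1 mm. The disc needs to move about 3 mm in +x, then go down slowly.

```bash
python3 -c "
from h import *
plan([.5448,-.1635,.170],.35-np.pi/2)"
```

```text
t 8.25 pos [ 0.5419 -0.1634  0.197 ] yawx -1.2344 tilt [-0.0085 -0.011  -0.9999] F [ 1.0181 -0.5791 -1.6203] w 0.0252
tool shift [ 0.0008 -0.003   0.0269]
roll -0.0136 q7 -1.180895781237251
```

```bash
python3 -m inch '{"grip":[0,0,0,0,0,0],"linear":[[0.001,-0.003,0.004],[0,0,0.006],[0,0,0.006],[0,0,0.006],[0,0,0.003],[0,0,0]],"roll":[0,0,0,0,0,0]}'; python3 -c "
from h import *
plan([.5448,-.1635,.150],.35-np.pi/2)
s,Rm=state();D=s['tool_pos']+Rm@[0,.004,.0086+.035];print(D)"
```

```text
time_s: 8.85
tool_pos: [0.5456, -0.163, 0.1696]
ee_rot: [0.816, -0.578, -0.0, 0.007]
force: [0.2, -0.0, -2.0]
gripper_width: 0.293
t 8.85 pos [ 0.5456 -0.163   0.1696] yawx -1.2335 tilt [-0.008  -0.0107 -0.9999] F [ 0.1625 -0.0016 -1.981 ] w 0.0251
tool shift [0.     0.0006 0.0196]
roll -0.0127 q7 -1.1906158964234947
[ 0.5414 -0.1648  0.1261]
```

Disc centre is at (0.5414, −0.1648), on target. Inserting the shank in small steps.

```bash
python3 -m inch '{"grip":[0,0,0,0,0],"linear":[[0,0.0005,0.003],[0,0,0.004],[0,0,0.004],[0,0,0.003],[0,0,0]],"roll":[0,0,0,0,0]}'; python3 -c "
from h import *
plan([.5448,-.1635,.150],.35-np.pi/2)"
```

```text
time_s: 9.35
tool_pos: [0.5451, -0.1635, 0.1546]
ee_rot: [0.816, -0.578, 0.0, 0.007]
force: [0.2, 0.7, -2.5]
gripper_width: 0.297
t 9.35 pos [ 0.5451 -0.1635  0.1546] yawx -1.2337 tilt [-0.0076 -0.0109 -0.9999] F [ 0.2279  0.6906 -2.4909] w 0.0254
tool shift [-0.0001  0.0002  0.0046]
roll -0.0129 q7 -1.1955582764321877
```

```bash
python3 -m inch '{"grip":[0,0,0,0],"linear":[[0,0,0.003],[0,0,0.003],[0,0,0.002],[0,0,0.001]],"roll":[0,0,0,0]}'; python3 -m inch '{"grip":[0,0],"linear":[[0,0,0.0015],[0,0,0.001]],"roll":[0,0]}'; python3 -c "
from h import *
plan([.5448,-.1635,.140],.35-np.pi/2);print(arm.observe()['wrist_torque'])"
```

```text
time_s: 9.75
tool_pos: [0.5453, -0.1637, 0.1451]
ee_rot: [0.816, -0.578, 0.0, 0.006]
force: [-0.5, 0.5, -2.9]
gripper_width: 0.299
time_s: 9.95
tool_pos: [0.5454, -0.1638, 0.1436]
ee_rot: [0.816, -0.579, 0.001, 0.006]
force: [-3.2, 1.4, 12.3]
gripper_width: 0.293
t 9.95 pos [ 0.5454 -0.1638  0.1436] yawx -1.2339 tilt [-0.0064 -0.0113 -0.9999] F [-3.2112  1.3621 12.3495] w 0.025
tool shift [-0.0005  0.0004  0.0036]
roll -0.0131 q7 -1.1996185599799072
[0.4177 0.7439 0.0433]
```

Contact at z=0.1436, exactly the height expected with the disc resting on the dogs (about 14 N). Turning under light pressure.

```bash
python3 -m inch '{"grip":[0,0,0],"linear":[[-0.0002,0,0.0003],[-0.0002,0,0.0003],[-0.0002,0,0.0003]],"roll":[-0.04,-0.04,-0.03]}'; python3 -c "
from h import *
plan([.5448,-.1635,.140],.5-np.pi/2);print(arm.observe()['wrist_torque'])"
```

```text
time_s: 10.25
tool_pos: [0.5456, -0.1636, 0.1438]
ee_rot: [0.848, -0.531, 0.001, 0.007]
force: [-1.2, 0.2, 1.9]
gripper_width: 0.292
t 10.25 pos [ 0.5456 -0.1636  0.1438] yawx -1.1185 tilt [-0.0048 -0.0124 -0.9999] F [-1.1822  0.2314  1.942 ] w 0.0249
tool shift [-0.0005  0.0007  0.0038]
roll -0.0477 q7 -1.123342459281727
[ 0.095   0.1371 -0.1436]
```

```bash
python3 -m inch '{"grip":[0,0,0],"linear":[[-0.0001,0,0.0008],[-0.0001,0,0.0007],[-0.0001,0,0.0007]],"roll":[-0.025,-0.02,-0.02]}'; python3 -c "
from h import *
plan([.5448,-.1635,.140],.5-np.pi/2);print(arm.observe()['wrist_torque'])"
```

```text
time_s: 10.55
tool_pos: [0.5455, -0.1634, 0.1435]
ee_rot: [0.865, -0.501, 0.001, 0.006]
force: [-2.5, -0.4, 6.3]
gripper_width: 0.291
t 10.55 pos [ 0.5455 -0.1634  0.1435] yawx -1.0495 tilt [-0.004  -0.0124 -0.9999] F [-2.5047 -0.4228  6.2927] w 0.0248
tool shift [-0.0003  0.0006  0.0035]
roll 0.0213 q7 -1.077372956395829
[ 0.2379  0.4316 -0.1454]
```

```bash
python3 -m inch '{"grip":[0,0],"linear":[[-0.0001,0,0.0008],[-0.0001,0,0.0007]],"roll":[-0.03,-0.025]}';python3 -m inch '{"grip":[0,0],"linear":[[-0.0001,0,0.0008],[-0.0001,0,0.0007]],"roll":[-0.03,-0.025]}'; python3 -c "
from h import *
plan([.5448,-.1635,.140],.5-np.pi/2);print(arm.observe()['wrist_torque'])"
```

```text
time_s: 10.75
tool_pos: [0.5452, -0.1628, 0.1423]
ee_rot: [0.88, -0.475, 0.001, 0.006]
force: [-0.1, 0.4, 0.2]
gripper_width: 0.294
time_s: 10.95
tool_pos: [0.5447, -0.1614, 0.1406]
ee_rot: [0.894, -0.449, -0.0, 0.006]
force: [-2.0, 1.9, 4.2]
gripper_width: 0.292
t 10.95 pos [ 0.5447 -0.1614  0.1406] yawx -0.9311 tilt [-0.0053 -0.01   -0.9999] F [-1.9818  1.8521  4.2395] w 0.0249
tool shift [0.0018 0.0012 0.0007]
roll 0.1396 q7 -0.9994486334570413
[ 0.4092  0.3988 -0.5359]
```

The slot dropped over the dogs: z has sunk from 0.1435 to 0.1406 and the turning torque rose to 0.54 N·m. I'll ease back slightly on the turn and press.

```bash
python3 -m inch '{"grip":[0,0,0],"linear":[[0.0006,0.0005,0.0005],[0,0,0.0015],[0,0,0.0015]],"roll":[0.03,0.0,0]}'; python3 -c "
from h import *
plan([.5446,-.1624,.1356],.6-np.pi/2);print(arm.observe()['wrist_torque'])"
```

```text
time_s: 11.25
tool_pos: [0.5446, -0.1618, 0.1367]
ee_rot: [0.887, -0.463, -0.0, 0.005]
force: [-1.4, 0.9, 0.4]
gripper_width: 0.293
t 11.25 pos [ 0.5446 -0.1618  0.1367] yawx -0.9619 tilt [-0.0055 -0.0093 -0.9999] F [-1.4313  0.9045  0.4319] w 0.025
tool shift [0.0005 0.0003 0.0011]
roll 0.0088 q7 -1.0208810631829046
[ 0.2905  0.2442 -0.0505]
```

```bash
python3 -m inch '{"grip":[0,0],"linear":[[0,0,0.001],[0,0,0.001]],"roll":[0,0]}'; python3 -m inch '{"grip":[0,0],"linear":[[0,0,0.0015],[0,0,0.0015]],"roll":[0,0]}'; python3 -c "
from h import *
plan([.5446,-.1624,.1356],.6-np.pi/2);print(arm.observe()['wrist_torque'])"
```

```text
time_s: 11.45
tool_pos: [0.5444, -0.1619, 0.1357]
ee_rot: [0.886, -0.463, -0.0, 0.006]
force: [-6.1, 2.6, 18.7]
gripper_width: 0.298
time_s: 11.65
tool_pos: [0.5444, -0.1618, 0.1357]
ee_rot: [0.886, -0.463, 0.0, 0.006]
force: [-4.6, 2.8, 15.0]
gripper_width: 0.295
t 11.65 pos [ 0.5444 -0.1618  0.1357] yawx -0.9622 tilt [-0.0047 -0.0109 -0.9999] F [-4.5874  2.7775 14.9756] w 0.0252
tool shift [0.0006 0.0002 0.0001]
roll 0.0085 q7 -1.0233485057451088
[ 0.7486  0.972  -0.0854]
```

Stopped hard at 0.1357, 7.9 mm below dog-top contact, so it's home. One last slightly firmer press, then release.

```bash
python3 -m inch '{"grip":[0,0,0],"linear":[[0,0,0.002],[0,0,0.0022],[0,0,0]],"roll":[0,0,0]}'; python3 -m inch '{"grip":[0.085,0.085,0.085,0.085,0.085,0.085],"linear":[[0,0,0],[0,0,0],[0,0,0],[0,0,0],[0,0,0],[0,0,0]],"roll":[0,0,0,0,0,0]}'; python3 -c "
from h import *
plan()"
```

```text
time_s: 11.95
tool_pos: [0.5443, -0.1617, 0.1361]
ee_rot: [0.886, -0.463, 0.002, 0.006]
force: [-0.4, 1.2, -6.3]
gripper_width: 0.293
time_s: 12.55
tool_pos: [0.5458, -0.1638, 0.1354]
ee_rot: [0.886, -0.463, 0.003, 0.007]
force: [-0.3, -0.7, -0.6]
gripper_width: 0.994
t 12.55 pos [ 0.5458 -0.1638  0.1354] yawx -0.963 tilt [-0.0001 -0.0151 -0.9999] F [-0.3073 -0.6698 -0.5521] w 0.0849
```

```bash
python3 -m inch '{"grip":[0.085,0.085,0.085,0.085,0.085,0.085,0.085],"linear":[[0,0,-0.01],[0,0,-0.02],[0,0,-0.03],[0,0,-0.03],[0,0,-0.03],[0,0,-0.02],[0,0,0]],"roll":[0,0,0,0,0,0,0]}'; python3 -c "
from h import *
plan()
for c in ['scene','wrist']: snap(c,c[0]+'8')
s,Rm=state()
a=cv2.imread('pics/s8.png')[110:210,250:360]
b=cv2.resize(a,None,fx=6,fy=6,interpolation=cv2.INTER_CUBIC)
def z(p): return (np.array(p)-[250,110]+.5)*6
t=np.linspace(0,6.28,40)
for r,zz,col in((.032,.092,(0,0,255)),(.032,.1055,(0,200,0)),(.002,.168,(255,0,0))):
  cv2.polylines(b,[np.int32([z(p) for p in proj('scene',np.c_[.541+r*np.cos(t),-.165+r*np.sin(t),zz+0*t])])],True,col,1)
cv2.imwrite('pics/s8o.png',b)"
```

```text
time_s: 13.25
tool_pos: [0.5456, -0.1613, 0.2841]
ee_rot: [0.886, -0.463, 0.004, 0.007]
force: [0.8, -1.6, -0.3]
gripper_width: 0.995
t 13.25 pos [ 0.5456 -0.1613  0.2841] yawx -0.9622 tilt [ 0.0003 -0.015  -0.9999] F [ 0.8014 -1.6166 -0.2695] w 0.0849
```

View pics/s8o.png

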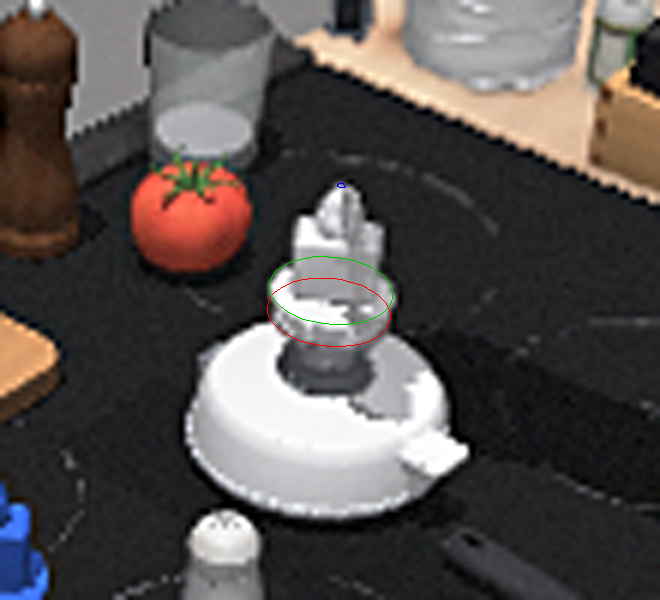

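View pics/w8.png

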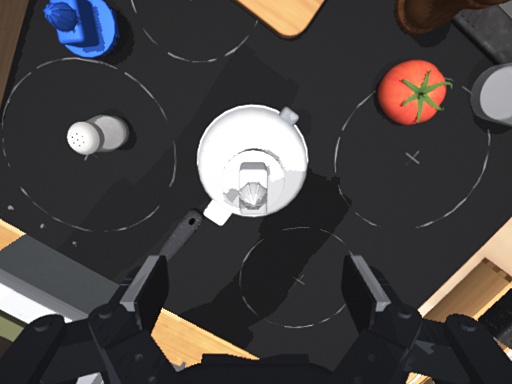

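View pics/s8.png

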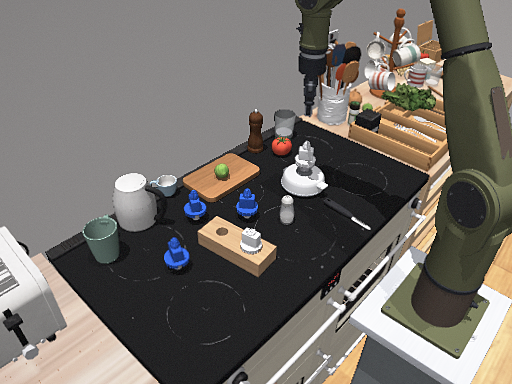

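The cone sits upright and flat on the spindle. In the zoomed scene view its disc matches the home-height outline and its apex is at about (341,187). The short cone is still in the stand at (250,240), and the bystanders haven't moved.

```bash
python3 -m inch '{"grip":[0.085,0.085],"linear":[[0,0,0],[0,0,0]],"roll":[0,0]}'; python3 -c "
from h import *
print(arm.sign_off())"
```

```text
time_s: 13.55
tool_pos: [0.5424, -0.161, 0.2792]
ee_rot: [0.886, -0.463, -0.001, 0.008]
force: [-0.4, -0.6, -0.2]
gripper_width: 0.993
the job is handed in; nothing more can be done
None
```

The tall white cone is on the press spindle, pressed fully home past the click, and the job is handed in at 13.55 s. No verdict was reported.

- **Fitting:** I gripped the cone by its neck and put the shank in the bore. The disc came to rest on the dogs at TCP z = 0.1436. I turned it under light pressure until the slot dropped over the dogs at about 0.6 rad, slightly more than the 0.5 rad I had read from the pictures. I then pressed until it stopped hard at z = 0.1357, which is 7.9 mm lower against an expected 8 mm.
- **Forces:** the highest press force I read was about 19 N. I only read force at the end of each move, so brief peaks in between were not seen.
- **Last checks:** after letting go and rising about 150 mm, the cone sits upright and flat on the spindle at home height. The short cone is still in its stand and the bystanders look undisturbed.
- **Disagreements:**
  - The tool drifted up to about 1.3 degrees off vertical during the moves.
  - The wrist camera put the cone about 4 mm off-centre in the grip, where my grasp estimate said 2 mm. I used about 4 mm, which the scene camera supported within about 1 mm.
  - In the last scene picture the cone's tip looked slightly lower than my model predicted, by less than about 1 mm.

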